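# Close a circuit board in its clamshell holder and turn it solder side up

### The arm

A 7-joint arm with a two-finger parallel gripper is mounted at the origin on a cart in front of the work surface, level with it; the furniture and walls round the work are solid. World frame = base frame: x ahead of the robot, y to its left, z up, the work surface at z = 0. Lengths are in m, angles in rad, forces in N, time in s.
With the tool pointing down it reaches from about 0.4 to 0.9 m from the base axis. Payload 5.5 kg.
Tool frame: the origin (TCP) lies midway between the tips of the shut fingers; the grasp point (between the pads) lies 19 mm behind it (manip.grip_depth is the distance from the TCP to the grasp point, in m); z points along the fingers, x is the direction in which the jaws open and shut, and the axes are right-handed (so a half turn about z gives the same grasp; the last joint's range is limited). The gripper opens to 92 mm and grips with 3 to 60 N. Pads are 19 mm wide; open, the fingers measure 130 mm over their backs; the gripper's body (75 mm by 190 mm) begins 47 mm behind the grasp point.
Start: joints at [1.463, 0.501, -0.427, 1.55, 0.221, 1.138, -0.21], TCP at [0.236, -0.606, 0.227] pointing down, gripper open.
Joint ranges: [-2.88, 2.88], [-0.31, 2.03], [-1.54, 1.56], [0.2, 2.42], [-1.41, 4.55], [0.19, 2.02], [-2.57, 2.57]. Speed limits (rad/s): [2.57, 2.57, 3.14, 3.14, 3.14, 3.14, 3.14].

### API

Orientations are given as a unit quaternion [x, y, z, w].
In Python, from bench import manip, effector, viewer gives the robot as it stands. Calls block until the motion is done:
- manip.move_pose(position, orientation): joint-space move of the TCP to a pose.
- manip.servo_line(position, ori=None, vel=0.15): straight line of the TCP; ori=None keeps the orientation; vel is the mean speed in m/s.
- manip.movej(angles): joint-space move.
- effector.open_jaws() and effector.close(f_grip=None): open the fingers fully, or close them until they stop; f_grip is the grip in N (None keeps the last).
- manip.sleep(seconds).
- manip.solve_ik(position, orientation): joint angles nearest the present ones, or None.
- viewer.get_image(name): name is "scene" or "top"; returns the picture (384x512x3 uint8, red, green, blue); there is no depth.
- viewer.get_calibration(name): a dict with "vfov" (degrees; the focal length in pixels is half the picture's height over the tangent of half this angle, whatever the lens; pixels are square), "cx", "cy" (the principal point, pixels), "eye" and "attitude" of the camera in the world. Camera axes: x right, y down, z forward; pixel columns grow to the right and rows downward; lengths in m; the calibration is good to about 2 mm. A picture is of the moment at which its call begins. get_calibration takes no time and is no camera call.
A pose or a line that the arm cannot do raises manip.PlanningError and nothing moves.
- manip.hand_in(): hands the job in, once; it reports no verdict.
Readings, each from a call of its own:
- manip.current_clock(): time.
- manip.current_q(): joint angles.
- manip.current_joint_velocities(): joint speeds.
- manip.current_tau(): joint torques, N m.
- manip.current_tool_pos(): TCP position.
- manip.current_tcp_rot(): TCP orientation.
- manip.current_force(): force on the tool from outside, world axes, zero at the start.
- manip.current_wrist_torque(): the same for the moment, N m.
- manip.current_finger_gap(): finger opening in m.
Only numpy, scipy, OpenCV 4.12 (cv2) and the standard library are available. Lean on these libraries where they do the work, as an engineer would, in place of code of your own. Each camera call takes 0.05 s, during which the arm holds its last target. There are 200 camera calls.

### The job

The circuit board lies component side up in the open holder. Close the holder's lid and press it down until the catch snaps over it, then turn the whole holder over by its handle, so that it lies flat on the desk, shut and lid down, with the board inside it solder side up. Lay it down gently without letting it flop over, let go, and leave the other things on the desk where they are.

Things in the scene. Friction and masses are not known exactly. Their poses are not given: they have to be found in the camera images.
- holder: clamshell board holder, loose, 0.5 kg with lid: black base frame 84 (x) by 130 (y) by 16 mm with open window, 44 mm thick when shut. Origin: centre of the base's underside; z points from it to the lid (down once turned over). Hinge edge at +x, where rubber bumpers on base and lid reach to x = +51.5 mm, z = 3 to 40 mm (it can roll over and stand on them). Starts base down, its handle toward the robot or to either side.
- holder_bar (a point): middle of the handle's grip bar: straight round steel bar 12 mm thick, 80 mm long parallel to the holder's y, fixed to the base at x = -100, z = 22 mm (22 mm over the desk with either side down), cross bar of a bow with about 40 mm free between bar and catch. Pinched across by fingers that point down, the bar can turn between them as it is carried over in an arc.
- holder_hinge (a point): middle of the lid's hinge axis, which runs along the holder's y at x = +45, z = 16 mm.
- holder_lid (a joint): lid angle, rad: 0 shut, 1.57 upright, 1.95 at its stop, leaning back over the hinge edge. The hinge drags: the lid stays where left above about 0.75 rad and sinks slowly below that until it lies on the catch at about 0.1 rad; from there its front edge must be pressed about 8 mm down to its stop, against about 10 N, so that the catch snaps over (below 0.02 when latched).
- lid_edge (a point): middle of the lid's front rail on its outer face, where to press; swings with the lid. Shut: x = -35.5, z = 44 mm in the holder's frame, i.e. 80.5 mm before the hinge axis and 28 mm above it. The lid is an open aluminium channel frame 84 by 130 by 28 mm, rails 13 mm wide, 0.2 kg.
- holder_catch (a joint): spring catch, rad: steel leaf 22 mm wide on the base's front (-x) wall between the handle's arms, reaching out to x = -56 and up to z = 41 mm. 0 at rest, where its nose holds the shut lid; 0.1 to 0.25 while the lid pushes it aside; springs back by itself.
- board: circuit board 70 (x) by 116 (y) by 3 mm with components up to 19 mm tall on its +z face, 0.12 kg, lying loose in the base's pocket (2 mm of play each way); origin at the centre of its underside (solder side), 12 mm above the holder's underside.
- clear_desk (a point): a point on the desk top in the middle of its clear part: apart from the holder nothing stands within 180 mm of it, so there is room there to lay the turned holder down (not a target; any clear place will do).
- loupe: bystander: black loupe, 41 mm across, 38 mm high, beyond the holder; origin under its centre.
- pin_jar: bystander: small glass jar, 48 mm across, 46 mm high, beyond the holder to the right; origin under its centre.
- driver_red: bystander: small screwdriver, 154 mm long, on the right at the desk's front edge; origin under its middle.
Things that resemble listed ones, but are neither listed nor needed, are in the scene too. Leave any yellow look-alike of the board alone.

How it is judged:
On the way, in this order (a step that is already met when the one before it is completed fails the run):
1. the lid is shut and latched on the board while the holder still lies base down (value of joint holder_lid below 0.04 rad and value of joint holder_catch below 0.06 rad and x of board in the frame of holder between -0.006 and 0.006 m and y of board in the frame of holder between -0.006 and 0.006 m and z of board in the frame of holder between 0.009 and 0.016 m and angle between holder's own z axis and vertical below 0.3 rad), for 0.2 s.
2. the shut holder has been turned past standing on edge (value of joint holder_lid below 0.04 rad and value of joint holder_catch below 0.06 rad and angle between holder's own z axis and vertical above 1.8 rad), for 0.1 s.
At the end, for the whole second after the job is handed in: the holder lies upside down flat on the desk (within 5 degrees, its underside 40 to 49 mm above the desk), at rest and let go; its lid is shut to 0.04 rad with the catch sprung back (below 0.06 rad); the board is inside its pocket (within 6 mm), solder side up (value of joint holder_lid below 0.04 rad and value of joint holder_catch below 0.06 rad and x of board in the frame of holder between -0.006 and 0.006 m and y of board in the frame of holder between -0.006 and 0.006 m and z of board in the frame of holder between 0.009 and 0.016 m and angle between holder's own z axis and vertical above 3.05 rad and height (world z) of holder between 0.04 and 0.049 m and angle between board's own z axis and vertical above 3 rad and angle between the x axis of board and the x axis of holder, either way round below 0.1 rad and linear speed of holder below 0.02 m/s and angular speed of holder below 0.1 rad/s); the robot touches nothing.
It fails at once if the holder or the board is let flop over, dropped or flung (board faster than 0.6 m/s) (linear speed of board above 0.6 m/s).
It fails at once if the board leaves its pocket (more than 25 mm off) (distance between board and holder above 0.037 m).
It fails at once if the loupe, the pin jar or the screwdriver is moved more than 20 mm (distance of any of loupe, pin_jar, driver_red from where it was at the start of the episode above 0.02 m).
It also fails if it takes over 64 s, if anything falls off the work surface, if the arm or the gripper's body presses on something with over 40 N, if the wrist force passes 120 N, or if a joint passes its speed limit or range.

## Working session

There is one attempt and no reset: what is moved stays moved. The work goes in short steps, each a Python script; the robot and the scene stay as the last script left them, time stands still between calls to the robot, and variables do not carry over. Pictures are saved under pics/ and viewed, about 8 in all and at most 12, crops included, and the job is handed in when it is done.

```bash
mkdir -p pics; ls; python3 - <<'E'
from bench import manip, effector, viewer
import cv2
for n in ("scene","top"):
    im=viewer.get_image(n); cv2.imwrite(f"pics/{n}0.png",cv2.resize(im[:,:,::-1],None,fx=1.5,fy=1.5,interpolation=cv2.INTER_CUBIC))
    print(n,viewer.get_calibration(n))
print(manip.current_clock(),manip.grip_depth,manip.current_tcp_rot())
E
```

```text
pics
scene {'vfov': 47.04751361459353, 'cx': 253.01345246815572, 'cy': 188.64775878018216, 'eye': array([-0.14924799,  0.44331295,  0.87657841]), 'attitude': array([-0.4403727 ,  0.81006509, -0.33904663,  0.18685241])}
top {'vfov': 47.09515224494522, 'cx': 250.745321737794, 'cy': 196.8202518538608, 'eye': array([0.50395588, 0.00994383, 1.16475485]), 'attitude': array([-0.7037353 ,  0.70958809, -0.02428004,  0.02553141])}
0.1 0.0188 [ 8.25335074e-01 -5.64642579e-01 -7.19072409e-04 -5.05379467e-04]
```

View pics/scene0.png

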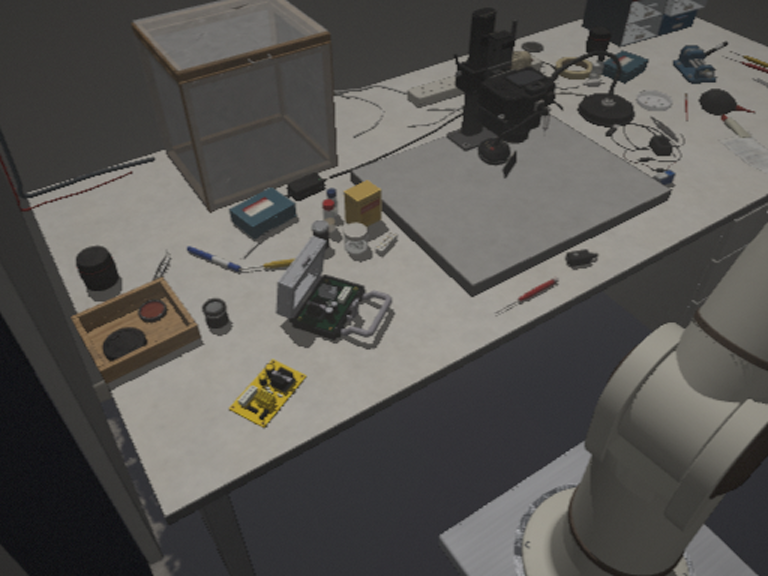

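View pics/top0.png

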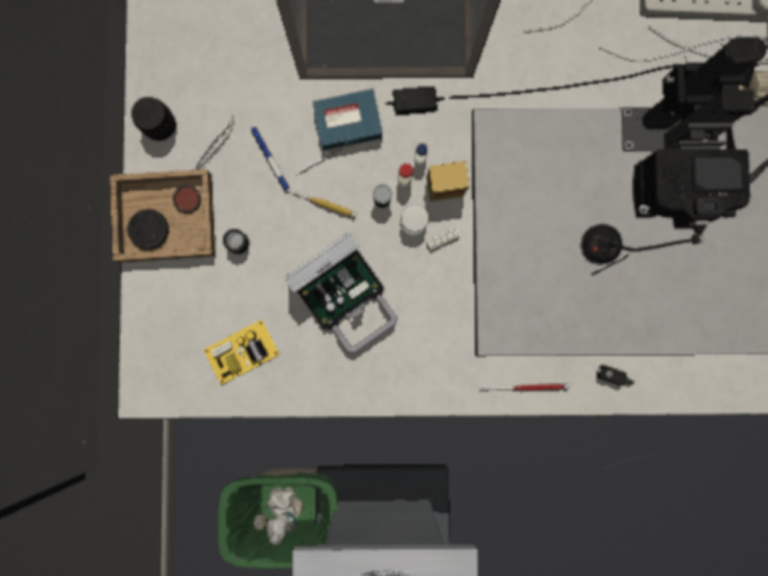

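The holder is at about (345,295) in the top view (scene view: (330,300)). It has a grey open lid at the far left and its handle toward the robot, to the right. One thing could be confused with it: the yellow board at (240,352), which is the look-alike to leave alone. The holder is the green board in the black frame with the grey bow handle. Next I'll take a close crop of it.

```bash
cat > h.py <<'E'
from bench import manip, effector, viewer
import numpy as np, cv2
from scipy.spatial.transform import Rotation as R
def ray(n,u,v):
    c=viewer.get_calibration(n); f=192/np.tan(np.radians(c['vfov']/2))
    d=R.from_quat(c['attitude']).apply([(u-c['cx'])/f,(v-c['cy'])/f,1]); return c['eye'],d
def onplane(n,u,v,z):
    e,d=ray(n,u,v); return e+d*(z-e[2])/d[2]
def proj(n,p):
    c=viewer.get_calibration(n); f=192/np.tan(np.radians(c['vfov']/2))
    q=R.from_quat(c['attitude']).inv().apply(np.asarray(p)-c['eye']); return np.round(np.array([q[0]/q[2]*f+c['cx'],q[1]/q[2]*f+c['cy']]),1)
def crop(n,u0,v0,w,h,k,fn):
    im=viewer.get_image(n)[v0:v0+h,u0:u0+w,::-1]
    cv2.imwrite(fn,cv2.resize(im,None,fx=k,fy=k,interpolation=cv2.INTER_CUBIC))
E
python3 - <<'E'
from h import *
a=cv2.resize(viewer.get_image("top")[150:246,180:280,::-1],None,fx=6,fy=6,interpolation=cv2.INTER_CUBIC)
cv2.imwrite("pics/topc.png",a)
crop("scene",175,150,100,90,6,"pics/scenec.png")
E
```

```text
(no output)
```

View pics/topc.png

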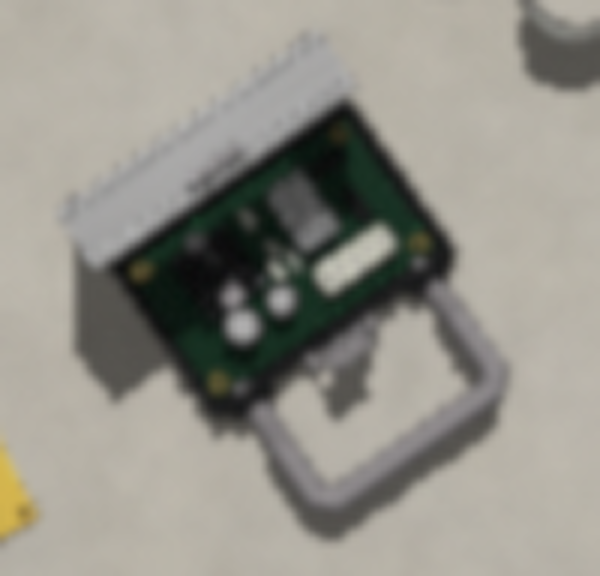

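View pics/scenec.png

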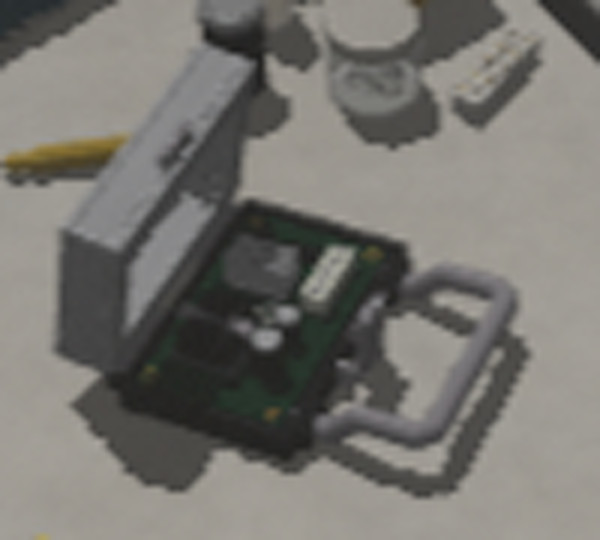

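The crop confirms the holder. In crop pixels, the bar runs from (328,495) to (492,383), the catch is at (345,345), and the lid is a grey band from (85,215) to (330,70), past vertical. I'll refine the bar with a mask.

```bash
python3 - <<'E'
from h import *
T=lambda u,v:(180+u/6-.4,150+v/6-.4); S=lambda u,v:(175+u/6-.4,150+v/6-.4)
a,b=[onplane("top",*T(*p),.022) for p in((328,495),(492,383))]
c,d=[onplane("scene",*S(*p),.022) for p in((425,430),(503,288))]
print("bar top",a,b,(a+b)/2,np.linalg.norm(a-b)); print("bar scene",c,d,(c+d)/2)
dy=(a-b)[:2]; yaw=np.arctan2(-dy[0],dy[1]); print("yaw",np.degrees(yaw),"scene yaw",np.degrees(np.arctan2(-(c-d)[0],(c-d)[1])))
# base front-corner check, board screws z=.015
for p in((222,412),(450,262),(113,268),(345,100)): print(onplane("top",*T(*p),.016).round(4))
# holder hypothesis
ex=np.array([np.cos(yaw),np.sin(yaw),0]);ey=np.array([-ex[1],ex[0],0]);m=(a+b)/2
o=m+.1*ex; o[2]=0
for th in(1.57,1.75,1.95):
  for yy in(-.065,.065):
    for al,t in((.087,.028),(.087,0)):
      x=.045-al*np.cos(th)+t*np.sin(th); z=.016+al*np.sin(th)+t*np.cos(th)
      P=o+ex*x+ey*yy+np.array([0,0,z]); q=(proj("top",P)-[180,150]+.4)*6; s=(proj("scene",P)-[175,150]+.4)*6
      print(th,yy,t,q.round(),s.round())
for nm,p in(("loupe",(236,240)),("jar",(413,220)),("glass2",(382,195)),("yel",(278,350)),("mat",(478,350)),("edge",(300,415))): print(nm,onplane("top",p[0]/1.5,p[1]/1.5,0).round(3))
E
```

```text
bar top [0.49351787 0.05499683 0.022     ] [ 0.54119154 -0.01615736  0.022     ] [0.5173547  0.01941973 0.022     ] 0.08564868233390178
bar scene [0.4945497  0.05514616 0.022     ] [ 0.54747037 -0.01971408  0.022     ] [0.52101004 0.01771604 0.022     ]
yaw 33.8222877745801 scene yaw 35.25749862657967
[0.5298 0.1011 0.016 ]
[0.5943 0.0015 0.016 ]
[0.5929 0.1484 0.016 ]
[0.6658 0.0468 0.016 ]
1.57 -0.065 0.028 [301.  -7.] [172.  35.]
1.57 -0.065 0 [340.  50.] [227.  50.]
1.57 0.065 0.028 [ 34. 173.] [ 26. 218.]
1.57 0.065 0 [ 73. 230.] [ 85. 237.]
1.75 -0.065 0.028 [281. -34.] [143.  37.]
1.75 -0.065 0 [318.  19.] [196.  44.]
1.75 0.065 0.028 [ 16. 145.] [ -3. 220.]
1.75 0.065 0 [ 52. 199.] [ 52. 229.]
1.95 -0.065 0.028 [262. -59.] [116.  46.]
1.95 -0.065 0 [296. -12.] [164.  43.]
1.95 0.065 0.028 [ -1. 117.] [-31. 227.]
1.95 0.065 0 [ 31. 166.] [ 19. 226.]
loupe [0.687 0.26  0.   ]
jar [ 0.72  -0.055  0.   ]
glass2 [ 0.766 -0.     0.   ]
yel [0.491 0.185 0.   ]
mat [ 0.488 -0.166  0.   ]
edge [0.378 0.146 0.   ]
```

Bar from both views: about (0.519, 0.019), yaw about 34.5°, and its length fits. The lid stands at roughly 1.4 rad. Before moving I'll check that the whole plan is reachable.

```bash
cat >> h.py <<'E'
YAW=np.radians(34.5); BAR=np.array([.519,.0187,.022])
ex=np.array([np.cos(YAW),np.sin(YAW),0]);ey=np.array([-ex[1],ex[0],0]);ez=np.array([0,0,1.])
O=BAR+.1*ex-[0,0,.022]
W=lambda x,y,z:O+x*ex+y*ey+z*ez
def ori(j): return R.from_matrix(np.c_[j,np.cross(-ez,j),-ez]).as_quat()
def edge(th,s=.0805,t=.028): return .045-s*np.cos(th)+t*np.sin(th), .016+s*np.sin(th)+t*np.cos(th)
QP={k:ori(k*ey) for k in(1,-1)}; QB={k:ori(k*ex) for k in(1,-1)}
def lidpath():
    out=[]
    for th in np.arange(1.6,.54,-.1):
        x,z=edge(th); out.append(W(x+.0095,0,z-.012*max(0,np.sin(th-.55))))
    return out
E
python3 - <<'E'
from h import *
tests={'push':(QP,[W(.105,0,.22),W(.105,0,.09)]+lidpath()+[W(-.0355,0,.044)]),
'bar':(QB,[W(-.1,0,.1),W(-.1,0,.003),W(.05,0,.15),W(.05,0,.17),W(-.1,0,.15),W(-.02,0,.12),W(.05,0,.003),W(.05,0,.15),W(.09,0,.003)])}
for n,(Q,ps) in tests.items():
  for k in(1,-1):
    print(n,k,[None if (s:=manip.solve_ik(p,Q[k])) is None else list(np.round(s[[0,4,6]],2)) for p in map(np.array,ps)])
for th in(1.2,1.3,1.4,1.5):
  for yy in(-.065,.065):
    for t in(.028,0):
      x,z=edge(th,.087,t); P=W(x,yy,z)
      print(th,yy,t,((proj("top",P)-[180,150]+.4)*6).round(),((proj("scene",P)-[175,150]+.4)*6).round())
E
```

```text
push 1 [[np.float64(0.47), np.float64(0.9), np.float64(1.37)], [np.float64(0.48), np.float64(1.11), np.float64(1.26)], [np.float64(0.51), np.float64(1.11), np.float64(1.25)], [np.float64(0.53), np.float64(1.1), np.float64(1.25)], [np.float64(0.54), np.float64(1.09), np.float64(1.25)], [np.float64(0.56), np.float64(1.08), np.float64(1.25)], [np.float64(0.57), np.float64(1.07), np.float64(1.25)], [np.float64(0.59), np.float64(1.07), np.float64(1.25)], [np.float64(0.6), np.float64(1.06), np.float64(1.25)], [np.float64(0.62), np.float64(1.06), np.float64(1.25)], [np.float64(0.63), np.float64(1.06), np.float64(1.24)], [np.float64(0.64), np.float64(1.06), np.float64(1.24)], [np.float64(0.65), np.float64(1.07), np.float64(1.24)], [np.float64(0.72), np.float64(1.15), np.float64(1.19)]]
push -1 [[np.float64(0.37), np.float64(0.67), np.float64(-1.65)], [np.float64(0.26), np.float64(0.64), np.float64(-1.63)], [np.float64(0.28), np.float64(0.63), np.float64(-1.63)], [np.float64(0.3), np.float64(0.63), np.float64(-1.63)], [np.float64(0.31), np.float64(0.63), np.float64(-1.63)], [np.float64(0.33),
[... 1459 characters left out ...]
.45), np.float64(-2.39)], [np.float64(-0.67), np.float64(-0.69), np.float64(-2.27)]]
1.2 -0.065 0.028 [344.  56.] [233.  46.]
1.2 -0.065 0 [382. 112.] [287.  77.]
1.2 0.065 0.028 [ 79. 240.] [ 94. 233.]
1.2 0.065 0 [118. 295.] [152. 268.]
1.3 -0.065 0.028 [331.  38.] [215.  40.]
1.3 -0.065 0 [370.  95.] [270.  68.]
1.3 0.065 0.028 [ 65. 221.] [ 75. 227.]
1.3 0.065 0 [106. 278.] [134. 257.]
1.4 -0.065 0.028 [319.  20.] [197.  37.]
1.4 -0.065 0 [358.  77.] [253.  60.]
1.4 0.065 0.028 [ 53. 203.] [ 56. 223.]
1.4 0.065 0 [ 94. 260.] [116. 249.]
1.5 -0.065 0.028 [306.   2.] [179.  35.]
1.5 -0.065 0 [346.  59.] [235.  53.]
1.5 0.065 0.028 [ 41. 185.] [ 38. 220.]
1.5 0.065 0 [ 81. 242.] [ 97. 241.]
```

The lid fits at about 1.35 rad and the whole plan is reachable. Next I push the lid over from behind.

```bash
python3 - <<'E'
from h import *
q0=manip.current_tcp_rot()
effector.close(f_grip=20)
manip.servo_line([.42,-.15,.25],vel=.4)
manip.move_pose(W(.11,0,.22),QP[1])
print(manip.current_clock(),manip.current_tool_pos(),W(.11,0,.22))
manip.servo_line(W(.11,0,.09),vel=.15)
print("f",manip.current_force().round(2))
for p in lidpath():
    manip.servo_line(p,vel=.08); print(manip.current_force().round(1),end=' ')
x=manip.current_tool_pos(); manip.servo_line(x+.04*ez+.0*ex,vel=.15)
manip.servo_line(W(.02,0,.2),vel=.3)
print(manip.current_clock())
crop("scene",175,120,110,120,5,"pics/s2.png")
E
```

```text
5.0667 [0.69215431 0.13669547 0.21991838] [0.6920665  0.13764531 0.22      ]
f [ 0.38 -0.06 -0.35]
[-0.1 -0.1  0.5] [ 0.2  0.1 -0.2] [0.4 0.2 0.3] [ 0.8  0.3 -0.6] [-0.3 -0.2  0.4] [ 0.4 -0.1 -0.7] [-0.2 -0.6  0.6] [ 0.4  0.  -0.4] [-0.1 -0.  -0.4] [ 0.7 -0.3  0.3] [-0.   0.1  0. ] 9.925
```

View pics/s2.png

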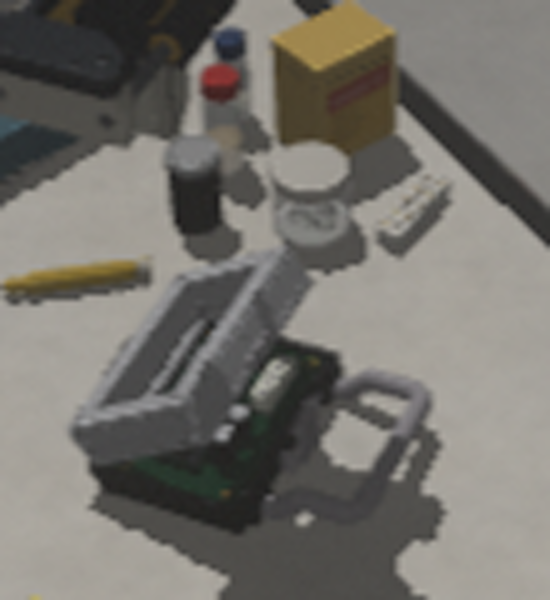

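The lid has swung over to about 0.55 rad (front rail near (240,340) in the crop), and the holder has not shifted. Now I let it sink and press the front rail.

```bash
python3 - <<'E'
from h import *
manip.servo_line(W(-.034,0,.12),vel=.2); manip.sleep(1.5)
manip.servo_line(W(-.034,0,.062),vel=.1)
f0=manip.current_force()
z=.062
while z>.038:
    z-=.0015; manip.servo_line(W(-.034,0,z),vel=.03)
    f=manip.current_force()[2]-f0[2]; print(round(z,4),round(f,1),round(manip.current_tool_pos()[2],4))
    if z<.0445 and abs(f)>22 or abs(f)>35: break
manip.servo_line(W(-.034,0,.12),vel=.2)
manip.servo_line(W(-.13,-.14,.2),vel=.3)
print(manip.current_clock())
crop("scene",175,140,100,100,6,"pics/s3.png")
crop("top",180,150,100,96,6,"pics/t3.png")
E
```

```text
0.0605 0.2 0.0599
0.059 0.7 0.0588
0.0575 0.7 0.0573
0.056 0.0 0.0558
0.0545 0.6 0.0543
0.053 0.6 0.0529
0.0515 0.3 0.0514
0.05 -0.1 0.05
0.0485 -0.3 0.0484
0.047 -0.1 0.0469
0.0455 -0.1 0.0454
0.044 -0.7 0.0439
0.0425 -2.1 0.0424
0.041 -1.6 0.0409
0.0395 -1.4 0.0394
0.038 2.7 0.0383
18.175
```

View pics/s3.png

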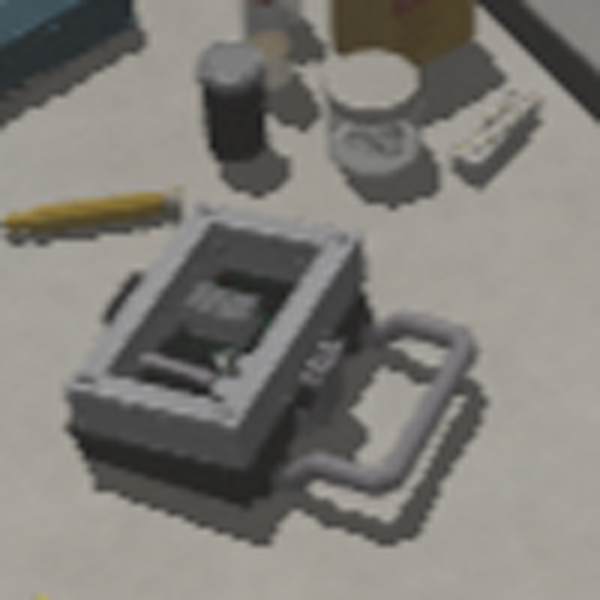

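View pics/t3.png

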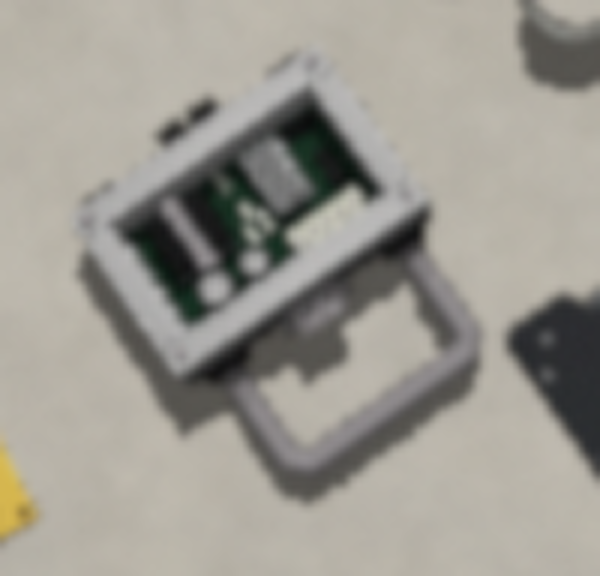

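The finger came down in front of the still-sinking lid and pushed the whole holder about 17 mm toward its +x. The lid now lies on the catch, not latched yet. In the crop, the bar is now at (303,457)-(468,345) and the lid corners are at (85,225), (310,58), (425,207) and (180,372). I'll re-measure and press again.

```bash
python3 - <<'E'
from h import *
T=lambda u,v:(180+u/6-.4,150+v/6-.4); S=lambda u,v:(175+u/6-.4,140+v/6-.4)
a,b=[onplane("top",*T(*p),.022) for p in((303,457),(468,345))]
print((a+b)/2,np.degrees(np.arctan2(-(a-b)[0],(a-b)[1])))
c,d=[onplane("scene",*S(*p),.022) for p in((380,478),(463,335))]
print((c+d)/2,np.degrees(np.arctan2(-(c-d)[0],(c-d)[1])))
L=[onplane("top",*T(*p),.047) for p in((85,225),(310,58),(425,207),(180,372))]
for i in range(4): print(L[i].round(4),np.linalg.norm(L[i]-L[i-1]).round(4))
print("lid centre",np.mean(L,0)); e=(L[1]+L[2]-L[0]-L[3]); print(np.degrees(np.arctan2(-e[0],e[1]))+180)
e=(L[0]+L[1]-L[2]-L[3]); print(np.degrees(np.arctan2(e[1],e[0])), "front rail mid",(L[2]+L[3])/2)
E
```

```text
[0.53383151 0.02987683 0.022     ] 33.69731672789517
[0.53760646 0.02935399 0.022     ] 34.790780386702224
[0.6089 0.1566 0.047 ] 0.0746
[0.6796 0.0607 0.047 ] 0.1192
[0.6154 0.0121 0.047 ] 0.0805
[0.5461 0.1163 0.047 ] 0.1251
lid centre [0.61249197 0.08641977 0.047     ]
34.965224705265484
34.950033213638115 front rail mid [0.58073762 0.06422638 0.047     ]
```

```bash
sed -i 's/^YAW=.*/YAW=np.radians(34.5); BAR=np.array([.5340,.0300,.022])/' h.py; python3 - <<'E'
from h import *
manip.servo_line(W(-.034,0,.12),vel=.3); manip.servo_line(W(-.034,0,.06),vel=.12)
f0=manip.current_force(); z=.06
while z>.036:
    z-=.0015; manip.servo_line(W(-.034,0,z),vel=.04)
    f=manip.current_force()-f0; print(round(z,4),f.round(1),round(manip.current_tool_pos()[2],4))
    if abs(f[2])>30: break
manip.servo_line(W(-.034,0,.12),vel=.2)
manip.servo_line(W(-.13,-.14,.2),vel=.35)
print(manip.current_clock())
A=viewer.get_image("scene")[140:240,175:275,::-1];B=viewer.get_image("top")[150:250,180:280,::-1]
cv2.imwrite("pics/s4.png",cv2.resize(np.hstack([A,B]),None,fx=4,fy=4,interpolation=cv2.INTER_CUBIC))
E
```

```text
0.0585 [ 0.   0.2 -0.8] 0.059
0.057 [-1.4 -0.3 -0.2] 0.0571
0.0555 [-0.1  0.2  0.3] 0.0554
0.054 [-0.7  0.2  0.5] 0.0539
0.0525 [-1.   0.2  1.2] 0.0526
0.051 [-2.1 -1.4  3.8] 0.0512
0.0495 [-3.8 -2.5  7.5] 0.0498
0.048 [-0.9 -0.  -0.4] 0.0477
0.0465 [-0.8 -0.9 -0.3] 0.0463
0.045 [-0.8 -1.1 -0.2] 0.0448
0.0435 [-2.2 -0.9  6.1] 0.0443
0.042 [-6.3 -2.7 16.9] 0.044
0.0405 [-9.2 -4.8 25.5] 0.0438
0.039 [-13.1  -6.4  35.1] 0.0436
24.475
```

View pics/s4.png

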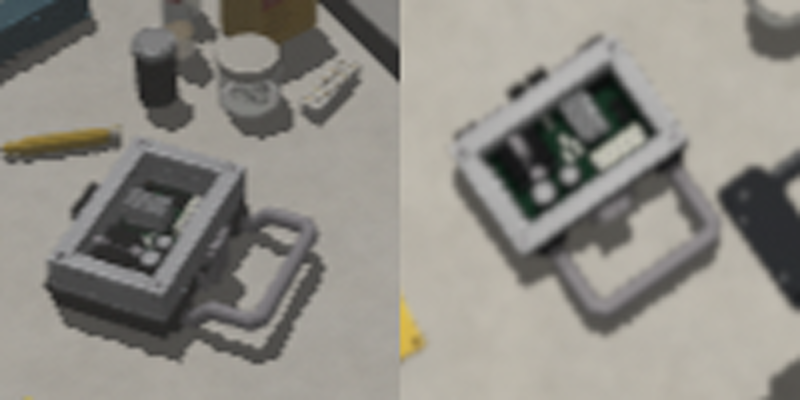

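A force peak at z = 0.050, a drop, then a hard stop at z = 0.044 shows the lid has snapped shut. Both views show it level, with the bar still near (0.534, 0.030). The fully opened fingers don't fit centred over the bar because of the catch. So I go in offset outward, with the inner finger in the 40 mm gap. Closing will slide the holder about 30 mm toward the robot, over clear desk. Then I do the first half of the roll.

```bash
cat >> h.py <<'E'
def roll(phis):
    """bar path (horizontal along ex, height) for no-slip rolling over the hinge edge"""
    C=np.array([(.042,0),(.0515,.003),(.0515,.040),(.042,.044)]); B=np.array([-.1,.022]); rot=lambda p,f:np.array([p[...,0]*np.cos(f)+p[...,1]*np.sin(f),-p[...,0]*np.sin(f)+p[...,1]*np.cos(f)])
    out=[];X=0.;prev=None
    for f in phis:
        c=rot(C,f); i=int(np.argmin(c[1]))
        if prev is not None: X=hp-c[0,prev]           # keep old contact fixed
        b=rot(B,f); out.append((X+b[0],b[1]-c[1,i])); hp=X+c[0,i]; prev=i
    return np.array(out)
E
python3 - <<'E'
from h import *
effector.open_jaws(); off=-.030
manip.move_pose(W(-.1+off,0,.15),QB[1])
manip.servo_line(W(-.1+off,0,.0045),vel=.12)
print(manip.current_force().round(1),manip.current_clock())
effector.close(f_grip=25)
print("gap",manip.current_finger_gap(),manip.current_force().round(1),manip.current_clock(),manip.current_tool_pos())
p0=manip.current_tool_pos()
r=roll(np.radians(np.arange(0,91,1))); r-=r[0]
for k in range(6,91,12):
    manip.servo_line(p0+r[k,0]*ex+r[k,1]*ez,vel=.07); print(k,manip.current_force().round(1),end=' ')
manip.servo_line(p0+r[90,0]*ex+(r[90,1]+.0)*ez,vel=.07)
print(manip.current_clock(),manip.current_force().round(1),manip.current_finger_gap())
A=viewer.get_image("scene")[100:240,155:285,::-1];B=viewer.get_image("top")[110:250,170:300,::-1]
cv2.imwrite("pics/s5.png",cv2.resize(np.hstack([A,B]),None,fx=3,fy=3,interpolation=cv2.INTER_CUBIC))
E
```

```text
[-0.1  0.6 -0.1] 28.8667
gap 0.01116487664775466 [3.8 3.  1.9] 30.0917 [0.50968754 0.01322073 0.00472132]
6 [-1.3 -1.  -3.1] 18 [ 1.3  1.2 -3. ] 30 [-0.   0.7 -2.7] 42 [-2.6 -0.9 -0.7] 54 [-4.3 -2.8  5.7] 66 [-3.7 -2.7  8. ] 78 [-1.2 -1.1  8.1] 90 [ 0.4 -1.1  7.2] 34.9417 [1.  0.7 7.8] 0.01104797890051357
```

View pics/s5.png

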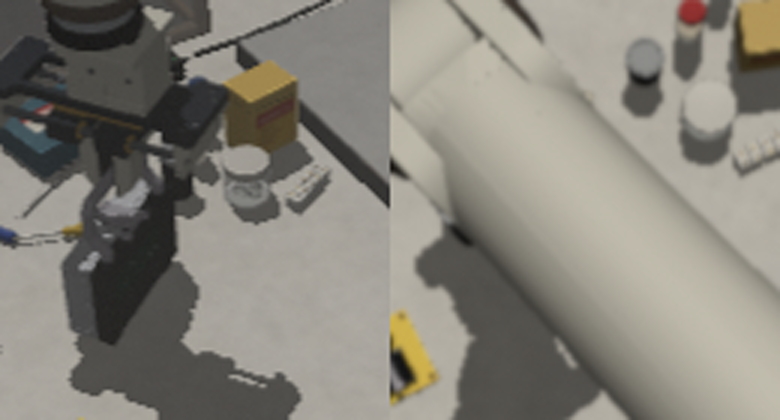

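The holder stands upright on its hinge bumpers, latched and held by the bar. Next I lift it slightly, carry it back 0.14 m, set it down and lay it over.

```bash
python3 - <<'E'
from h import *
p=manip.current_tool_pos()
manip.servo_line(p+.014*ez,vel=.06); print("lift",manip.current_force().round(1))
manip.servo_line(p+.014*ez-.14*ex,vel=.1); print("carry",manip.current_force().round(1))
manip.servo_line(p+.003*ez-.14*ex,vel=.04); print("set",manip.current_force().round(1))
p0=manip.current_tool_pos(); zb=p0[2]-.1515
r=roll(np.radians(np.arange(90,181,1))); r[:,0]-=r[0,0]; print(r[0],r[-1])
zoff=.0047-.022
for k in range(10,91,10):
    t=p0+r[k,0]*ex; z0=p0[2]-r[0,1]; t[2]=r[k,1]+z0+(zoff-z0)*k/90
    manip.servo_line(t,vel=.07); print(k,manip.current_force().round(1),end=' ')
print(manip.current_clock(),manip.current_finger_gap(),manip.current_tool_pos())
A=viewer.get_image("scene")[100:240,155:285,::-1];B=viewer.get_image("top")[110:250,170:300,::-1]
cv2.imwrite("pics/s6.png",cv2.resize(np.hstack([A,B]),None,fx=3,fy=3,interpolation=cv2.INTER_CUBIC))
E
```

```text
lift [-0.6  0.1 -6.3]
carry [ 0.1  0.5 -6.6]
set [ 0.3 -0.4 -6.1]
[0.     0.1515] [0.17030104 0.022     ]
10 [-0.6 -0.4 -6.4] 20 [-0.8 -2.3  5.2] 30 [ 2.7  0.9 22.8] 40 [ 9.6  5.6 29.9] 50 [16.5 11.9 31. ] 60 [6.  4.8 5.8] 70 [5.  2.5 1.1] 80 [ 2.6  2.4 -0.7] 90 [ 1.3  1.2 -1.2] 42.1833 0.011186034082676348 [0.67610808 0.12839122 0.00380014]
```

View pics/s6.png

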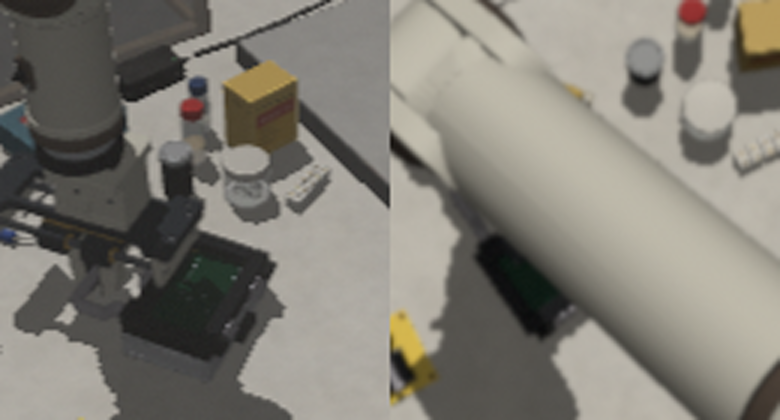

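The holder lies base up, with the green solder side visible at (205,280) and the bar in the jaws. I release, back off from the catch, withdraw and check.

```bash
python3 - <<'E'
from h import *
effector.open_jaws(); print(manip.current_force().round(1),manip.current_finger_gap())
p=manip.current_tool_pos()
manip.servo_line(p+.012*ex,vel=.05); print(manip.current_force().round(1))
manip.servo_line(p+.012*ex+.15*ez,vel=.15); print(manip.current_force().round(1))
manip.move_pose([.42,-.2,.25],QB[1]); print(manip.current_clock())
A=viewer.get_image("scene")[120:240,145:275,::-1];B=viewer.get_image("top")[130:250,140:270,::-1]
cv2.imwrite("pics/s7.png",cv2.resize(np.hstack([A,B]),None,fx=3,fy=3,interpolation=cv2.INTER_CUBIC))
E
```

```text
[ 2.7  2.1 -1. ] 0.09185631304288533
[ 0.8  0.5 -0.1]
[0.1 0.2 0.2]
46.7667
```

View pics/s7.png

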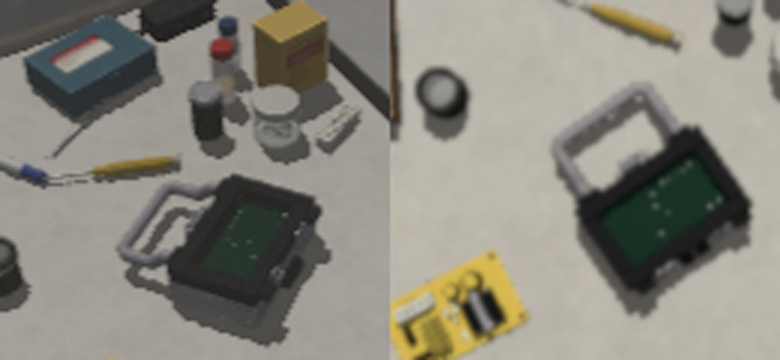

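The holder lies flat and shut with the solder side up, and the gripper is clear. The loupe is still at its starting pixel (157,160), and the jar hasn't moved. Handing in.

```bash
python3 - <<'E'
from h import *
print(manip.current_force().round(1)); manip.hand_in()
E
```

```text
[ 0.6 -0.6 -0.5]
the job is handed in; nothing more can be done
```

I closed and latched the lid, rolled the holder over its hinge edge by the handle, and laid it flat, lid down. I released it and handed in at about 47 s of the 64 s.

- **Latching:** The first press missed. The fingers came down in front of the still-sinking lid and slid the whole holder about 17 mm. I re-measured and pressed again: the force rose to 7.5 N, dropped, then met a hard stop at 44 mm, as a snapped catch should.
- **Turning over:** Closing the jaws on the bar slid the holder about 30 mm toward the robot, as planned. Laying it over pressed harder than intended, peaking at about 37 N on the wrist.
- **Release:** Opening the jaws was expected to nudge the holder by the catch, and only 2.7 N or so showed on the wrist. Contact was then clear.
- **Last checks:** The final pictures show the holder flat, shut and solder side up, with the loupe at its starting pixel and the jar where it was by eye. I judged flatness and latching from pictures and forces only. I did not re-measure the final height or tilt, and the screwdriver was outside the last picture, though no motion near its spot went below about 0.2 m.

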